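# Tap a tippy little coffee pot to the centre of its simmer plate

## Task

The little steel coffee pot stands off-centre on its round simmer plate on the stove. Nudge it with light taps of a fingertip, low on its belly, until its foot stands wholly inside the small inner ring of the plate, upright and at rest, then take the hand away. Do not pinch, lift, tip over or press hard on the pot, and leave everything else on the stove where it is.

Things in the scene. Friction and masses are not known exactly. Their poses are not given: they have to be found in the camera images.
- coffee_pot: One-cup steel coffee pot, 60 mm high, about 150 g. Origin: centre of the underside of its foot; z up; its handle points along +x. Round: flat foot 38 mm across, belly 52 mm (widest 20 to 26 mm up), neck 39 mm (46 mm up), rim 47 mm. Slides at about 1 N if pushed at the belly or lower, tips if pushed at neck or rim. It starts 20 to 29 mm off the plate's centre.
- pot_handle (a point): Tip of the pot's straight black handle (10 mm thick), 93 mm from the pot's axis and 64 mm above its foot; the handle leaves the neck 49 mm up. At the start it points roughly square (within 45 degrees) to the pot's offset from the plate's centre, so the outer side of the belly is free for a finger.
- simmer_plate: Black round cast simmer plate (flame spreader), fixed on the grate of one of the two front burners, 110 mm across, 12 mm thick. Origin: centre of its underside (z = 0); its flat top is 12 mm above. Two thin bright rings lie in the top, flat enough to slide over: the small inner one is 52 mm across inside (7 mm to spare round the foot), the outer one 88 mm.
- saucer: White side plate, 170 mm across, 17 mm high, loose, on the other front burner; origin centre of underside. Leave alone.
- yoghurt: Yoghurt pot, 72 mm across, 71 mm high, standing on the side plate; origin centre of underside. Leave alone.
- peeler: Black peeler, 170 x 25 x 18 mm, lying along x between the front burners; origin centre of underside. Leave alone.
- mill: Wooden pepper mill, 58 mm across, 150 mm high, on the rear left grate; origin centre of underside. Leave alone.
- jar_a: Spice jar with dark cap, 43 mm across, 108 mm high, on the rear left grate; origin centre of underside. Leave alone.
- jar_b: Spice jar with black cap, 43 mm across, 115 mm high, on the rear right grate; origin centre of underside. Leave alone.

How it is judged (in metres and radians):
At the end, for the whole second after the job is handed in: The pot's foot stands wholly inside the plate's inner ring (its axis within 7 mm of the plate's centre), on the plate's top, upright within 0.06 rad and at rest; nothing touches the robot (horizontal distance between coffee_pot and simmer_plate below 0.007 m and angle between coffee_pot's own z axis and vertical below 0.06 rad and z of coffee_pot in the frame of simmer_plate between 0.01 and 0.014 m and linear speed of coffee_pot below 0.01 m/s).
It fails at once if the pot is lifted off the plate (its foot centre more than 9 mm above the plate's top) (z of coffee_pot in the frame of simmer_plate above 0.021 m).
It fails at once if the pot is tipped (more than 0.35 rad) (angle between coffee_pot's own z axis and vertical above 0.35 rad).
It fails at once if the pot comes off the plate (z of coffee_pot in the frame of simmer_plate below 0.004 m).
It fails at once if the pot is pinched or pressed hard (more than 12 N between it and the robot) (contact force between coffee_pot and the fingers above 12 N or contact force between coffee_pot and the arm above 12 N).
It fails at once if something else on the stove is moved more than 20 mm (distance of any of saucer, yoghurt, peeler, mill, jar_a, jar_b from where it was at the start of the episode above 0.02 m).
It also fails if it takes over 56 s, if anything falls off the work surface, if the arm or the gripper's body presses on something with over 40 N, if the wrist force passes 120 N, or if a joint passes its speed limit or range.

## Robot

A 7-joint arm with a two-finger parallel gripper is mounted at the origin on a cart in front of the work surface, level with it; the furniture and walls round the work are solid. World frame = base frame: x ahead of the robot, y to its left, z up, the work surface at z = 0. Lengths are in m, angles in degrees, forces in N, time in s.
With the tool pointing down it reaches from about 0.35 to 0.9 m from the base axis. Payload 7.2 kg.
Tool frame: the origin (TCP) lies at the very end of the fingers, on their centre line; the grasp point (between the pads) lies 19 mm behind it (arm.grasp_offset is the z of the grasp point in the tool frame, in m); z points along the fingers, y is the direction in which the jaws open and shut (so a half turn about z gives the same grasp; the last joint's range is limited). The gripper opens to 85 mm and grips with 20 to 120 N. Pads are 22 mm wide; open, the fingers measure 114 mm over their backs; the gripper's body (76 mm by 85 mm) begins 54 mm behind the grasp point. The pads swing forward as they close: fully open they stand 13 mm farther back than shut.
Start: joints at [-74.954, 23.554, -0.728, 91.456, 0.321, 64.991, -4.71], TCP at [0.203, 0.591, 0.231] pointing down, gripper open.
Joint ranges: [-169.25, 169.25], [-16.82, 113.86], [-84.01, 82.57], [7.8, 145.47], [-59.2, 239.2], [7.22, 106.19], [-163.78, 163.78]. Speed limits (degrees/s): [136.94, 136.94, 172.46, 172.46, 180, 180, 180].

## Interface

Orientations are given as a 3x3 rotation matrix whose columns are the frame's x, y, z axes.
In Python, from plant import read_state, cams, job, finder, arm gives the robot as it stands. The module is installed in compiled form; this text tells all that it offers.
- The arm moves only by the tool carry_out, never from a script. Its argument "motion" is a list of rows, each a list of 7 numbers: the finger opening in mm, from 0 to 85.4, then the shift along the tool's x, y, z in mm, then the turn, a rotation vector about the tool's x, y, z in rad. A call has 1 to 20 rows; each row shifts and turns the pose as measured when the row begins, along the tool's axes as they then stand; what a row does not reach is not made up. A row lasts 1/12 s, in which the tool goes at most 41.7 mm and 7.16 degrees, less where a joint would pass 70% of its speed; a pose out of reach is approached as far as the arm can. A call is refused whole if a number of a shift passes 41.7 or a number of a turn 0.125, either way. A call with a gripper value outside its range is refused whole. The fingers move at their own pace and stop on an object; "newtons" is the grip in N (left out, the last holds). Time passes only in rows, so rows that do not move let the fingers close. It gives the time, the measured TCP pose, the force and the opening at its end, in the units of the state.
- read_state(): the state, without advancing time (a new reading comes with each control period).
- cams.read_camera(name): name is "scene" or "top" or "wrist"; returns the picture (420x560x3 uint8, red, green, blue); there is no depth.
- cams.camera_info(name): a dict with "fx", "fy", "cx", "cy" (pixels), "cam_to_world" (4x4, takes a point from camera to world coordinates). Camera axes: x right, y down, z forward; pixel columns grow to the right and rows downward; lengths in m; the calibration is good to about 2 mm. A picture is of the moment at which its call begins: read the wrist's pose just before it. camera_info takes no time and is no camera call; for the wrist camera it gives the pose at the moment of the call.
- job.job_done(): hands the job in, once; it reports no verdict.
Trained networks look in the newest picture that a camera, given by its name, has taken for a name from the list of things; names that differ only in an ending like _2 or _b are one class to them, and where a whole thing is asked for, a point or a joint stands for the part that bears it (a point fixed in the world has none). Each returns a list of dicts, best first, with "confidence" (0 to 1); they miss things now and then, are a little off and sometimes report something else, mostly with a low value. They report only what shows in the picture. A call takes as long as a camera call.
- finder.look_for(camera, name): "location" ([x, y, z] in m, in the coordinates of the camera as it stood for that picture, good to about 4 mm: the middle of the surface that is visible of it).
- finder.mark_of(camera, name): "location" ([x, y, z] in m, in the coordinates of the camera as it stood for that picture, good to about 4 mm: a listed point, or the origin of a listed thing).
The state is a dict: "time_s": time; "joints": joint angles; "joint_velocities": joint speeds; "tau": joint torques, N m; "eef_pos": TCP position; "eef_rot": TCP orientation; "contact_force": force on the tool from outside, world axes, zero at the start; "wrist_torque": the same for the moment, N m; "width": finger opening in m.
Only numpy, scipy, OpenCV 4.12 (cv2) and the standard library are available. Lean on these libraries where they do the work, as an engineer would, in place of code of your own. Each camera call takes 0.05 s, during which the arm holds its last target.

## Working session

There is one attempt and no reset: what is moved stays moved. The work goes in short steps, Python scripts to look and compute and a tool call to move; the robot and the scene stay as the last step left them, time stands still between calls to the robot, and variables do not carry over. Pictures are saved under pics/ and viewed, and the job is handed in when it is done.

Besides the shell and the picture viewer there is one more tool, called after "Call:" as name(argument=value, ...), one argument or row to a line, values as JSON. carry_out: Moves the arm, as the interface text tells. Its arguments: {"type":"object","properties":{"motion":{"type":"array"},"newtons":{"type":"number"}},"required":["motion"]}

```bash
mkdir -p pics; cat > h.py <<'E'
import numpy as np, cv2
from plant import read_state, cams, job, finder, arm
def snap(c,fn):
    i=cams.camera_info(c); im=cams.read_camera(c); cv2.imwrite('pics/'+fn,cv2.cvtColor(im,cv2.COLOR_RGB2BGR)); return i,im
def w(i,p): return (np.array(i['cam_to_world'])@np.r_[p,1])[:3]
def ray(i,u,v,z):
    M=np.array(i['cam_to_world']); d=M[:3,:3]@np.array([(u-i['cx'])/i['fx'],(v-i['cy'])/i['fy'],1]); o=M[:3,3]
    return o+d*(z-o[2])/d[2]
def px(i,P):
    q=np.linalg.inv(np.array(i['cam_to_world']))@np.r_[P,1]; return i['fx']*q[0]/q[2]+i['cx'], i['fy']*q[1]/q[2]+i['cy']
def st():
    s=read_state(); print(s['time_s'],np.round(s['eef_pos'],4).tolist(),np.round(s['eef_rot'],3).tolist(),np.round(s['contact_force'],2).tolist(),s['width'])
E
python3 - <<'E'
from h import *
st()
for c in ['scene','top']:
    i,im=snap(c,c+'0.png')
    print(c,np.round(i['cam_to_world'],3).tolist(),i['fx'])
    for n in ['coffee_pot','simmer_plate','pot_handle']:
        r=finder.mark_of(c,n)
        print(c,n,[(np.round(w(i,x['location']),4).tolist(),round(x['confidence'],2)) for x in r[:2]])
st()
E
```

```text
0.0 [0.2029, 0.5906, 0.2305] [[-0.946, 0.325, -0.0], [0.325, 0.946, -0.002], [-0.0, -0.002, -1.0]] [-0.01, -0.11, 0.14] 0.08550226970629887
scene [[-0.997, 0.064, -0.044, 0.603], [0.078, 0.78, -0.621, 0.628], [-0.006, -0.622, -0.783, 0.916], [0.0, 0.0, 0.0, 1.0]] 499.543875022251
scene coffee_pot [([0.4374, 0.1048, 0.0132], 0.83)]
scene simmer_plate [([0.4661, 0.1024, 0.0017], 0.9)]
scene pot_handle [([0.5096, 0.0394, 0.078], 0.72)]
top [[0.002, -0.982, 0.191, 0.307], [-1.0, -0.006, -0.02, -0.019], [0.02, -0.191, -0.981, 1.244], [0.0, 0.0, 0.0, 1.0]] 487.4605472734828
top coffee_pot [([0.4386, 0.1002, 0.0099], 0.8), ([0.4538, -0.1882, 0.011], 0.74)]
top simmer_plate [([0.4619, 0.1068, -0.0007], 0.66)]
top pot_handle [([0.5043, 0.037, 0.0762], 0.91)]
0.4 [0.203, 0.591, 0.2312] [[-0.946, 0.325, -0.0], [0.325, 0.946, -0.0], [-0.0, -0.0, -1.0]] [-0.08, -0.0, 0.37] 0.08581413017890549
```

View pics/scene0.png

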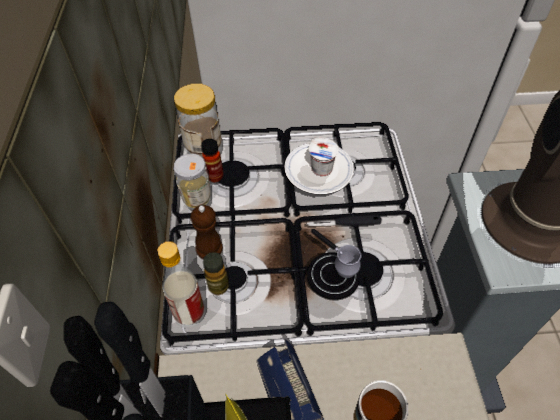

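View pics/top0.png

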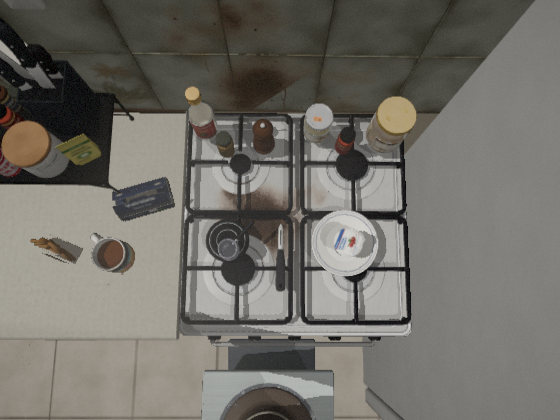

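The pot (scene px 348,262) sits on the robot side of the plate (centre about 335,275), and its handle points up-left, towards +x/−y. The push has to go roughly +x. First I'll move over for a closer wrist view.

Call:
carry_out(
  motion=[
    [0,-22,-29,0,0,0,0],
    [0,-22,-29,0,0,0,0],
    [0,-22,-29,0,0,0,0],
    [0,-22,-29,0,0,0,0],
    [0,-22,-29,0,0,0,0],
    [0,-22,-29,0,0,0,0],
    [0,-22,-29,0,0,0,0],
    [0,-22,-29,0,0,0,0],
    [0,-22,-29,0,0,0,0],
    [0,-22,-29,0,0,0,0],
    [0,-22,-29,0,0,0,0],
    [0,-22,-29,0,0,0,0],
    [0,-22,-29,0,0,0,0],
    [0,-22,-29,0,0,0,0],
  ],
)

```text
time_s: 1.57
eef_pos: [0.3651, 0.0939, 0.2289]
eef_rot: [[-0.95, 0.312, 0.002], [0.312, 0.95, 0.009], [0.001, 0.009, -1.0]]
contact_force: [1.8, -0.1, 0.6]
width: 0.0002
```

```bash
python3 - <<'E'
from h import *
st()
c='wrist'
i,im=snap(c,'w1.png')
print(np.round(i['cam_to_world'],3).tolist(),i['fx'])
for n in ['coffee_pot','simmer_plate','pot_handle']:
    r=finder.mark_of(c,n)
    print(c,n,[(np.round(w(i,x['location']),4).tolist(),round(x['confidence'],2)) for x in r[:2]])
st()
E
```

```text
1.5667 [0.3651, 0.0939, 0.2289] [[-0.95, 0.312, 0.002], [0.312, 0.95, 0.009], [0.001, 0.009, -1.0]] [1.76, -0.14, 0.56] 0.000208796864240853
[[0.312, 0.915, 0.255, 0.301], [0.95, -0.304, -0.074, 0.114], [0.01, 0.265, -0.964, 0.372], [0.0, 0.0, 0.0, 1.0]] 372.03989059208
wrist coffee_pot [([0.4411, 0.1035, 0.0134], 0.93)]
wrist simmer_plate []
wrist pot_handle []
1.7667 [0.3651, 0.0952, 0.2288] [[-0.949, 0.315, 0.001], [0.315, 0.949, 0.009], [0.002, 0.009, -1.0]] [0.78, 0.83, -0.8] 0.00036906216590826296
```

View pics/w1.png

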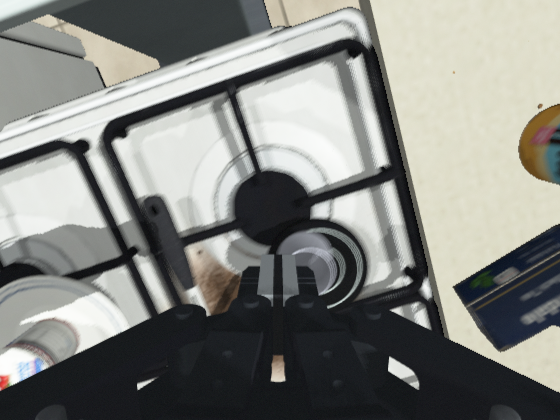

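Call:
carry_out(
  motion=[
    [0,-28,9,0,0,0,0],
    [0,-28,9,0,0,0,0],
    [0,-28,9,0,0,0,0],
    [0,0,0,0,0,0,0],
  ],
)

```text
time_s: 2.1
eef_pos: [0.4546, 0.1003, 0.229]
eef_rot: [[-0.952, 0.306, 0.002], [0.306, 0.952, 0.013], [0.002, 0.013, -1.0]]
contact_force: [1.0, 0.8, 1.2]
width: -0.0001
```

```bash
cat > look.py <<'E'
from h import *
import sys
def look(fn,names=('coffee_pot','simmer_plate','pot_handle')):
    c='wrist'
    i,im=snap(c,fn)
    print(np.round(np.array(i['cam_to_world'])[:3,3],3).tolist())
    for n in names:
        r=finder.mark_of(c,n)
        print(c,n,[(np.round(w(i,x['location']),4).tolist(),round(x['confidence'],2)) for x in r[:2]])
    np.savez('pics/'+fn[:-4]+'.npz',M=i['cam_to_world'],k=[i['fx'],i['fy'],i['cx'],i['cy']])
    return i,im
if __name__=='__main__':
    st(); look(sys.argv[1]); st()
E
python3 look.py w2.png
```

```text
2.1 [0.4546, 0.1003, 0.229] [[-0.952, 0.306, 0.002], [0.306, 0.952, 0.013], [0.002, 0.013, -1.0]] [1.0, 0.81, 1.15] -5.778595120639654e-05
[0.39, 0.119, 0.372]
wrist coffee_pot [([0.4382, 0.1035, 0.0124], 0.58)]
wrist simmer_plate [([0.4729, 0.1111, 0.0004], 0.66)]
wrist pot_handle [([0.5084, 0.0355, 0.0795], 0.58)]
2.3 [0.4493, 0.0994, 0.2285] [[-0.952, 0.306, -0.003], [0.306, 0.952, 0.013], [0.007, 0.011, -1.0]] [-0.14, -1.06, 0.25] -8.54597489891112e-05
```

View pics/w2.png

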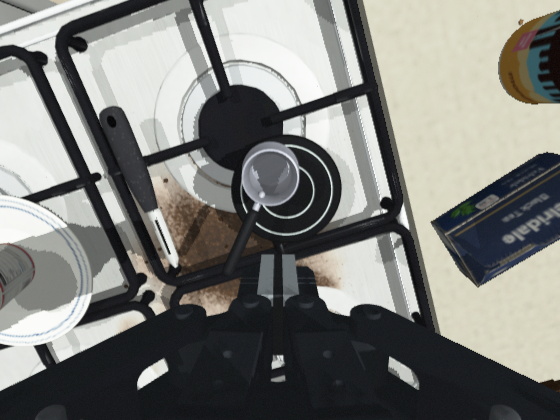

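```bash
cat > rect.py <<'E'
from h import *
import sys
def rect(fn,z,c=(0.46,0.105),half=0.08,n=560):
    d=np.load('pics/'+fn+'.npz'); M=d['M'];fx,fy,cx,cy=d['k']; im=cv2.imread('pics/'+fn+'.png')
    i=dict(cam_to_world=M,fx=fx,fy=fy,cx=cx,cy=cy)
    # rect px: col-> -y , row-> -x (up=+x)
    P=[(c[0]+half,c[1]+half),(c[0]+half,c[1]-half),(c[0]-half,c[1]-half),(c[0]-half,c[1]+half)]
    s=np.float32([px(i,(a,b,z)) for a,b in P]); t=np.float32([(0,0),(n,0),(n,n),(0,n)])
    return cv2.warpPerspective(im,cv2.getPerspectiveTransform(s,t),(n,n),flags=cv2.INTER_CUBIC)
if __name__=='__main__':
    f=sys.argv[1]; a=rect(f,0.012); b=rect(f,0.072)
    cv2.imwrite('pics/'+f+'_r12.png',a); cv2.imwrite('pics/'+f+'_r72.png',b)
E
python3 rect.py w2
```

```text
(no output)
```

View pics/w2_r12.png

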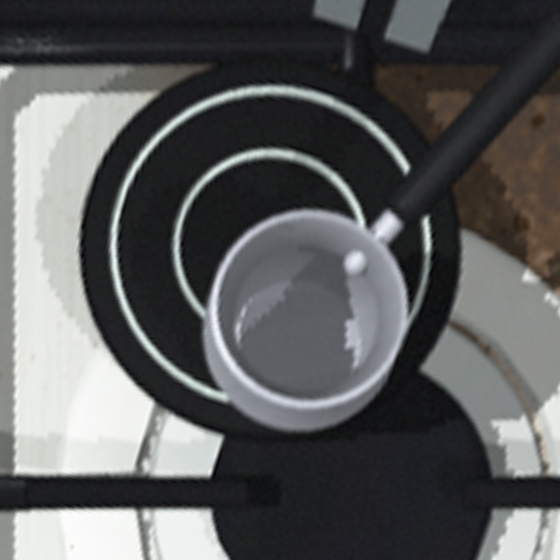

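View pics/w2_r72.png

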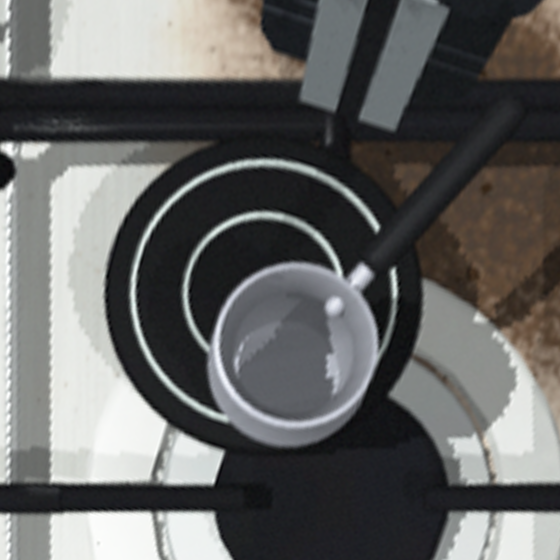

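Rectified views: outer ring spans cols 110–431 (91.7 mm, as expected), giving plate centre ≈ (0.470, 0.108). The rim spans cols 210–379 (48 mm, as expected), giving pot axis ≈ (0.442, 0.101). So the push is about 29 mm along +13.5°. Next I'll move behind the pot, yaw and tilt slightly.

Call:
carry_out(
  motion=[
    [0,32,-17,0,0,0,0],
    [0,32,-17,0,0,0,0],
    [0,0,0,0,0,0,-0.11],
    [0,0,0,0,0,0,-0.11],
    [0,0,0,0,0,0,-0.11],
    [0,0,0,0,0,0,-0.11],
    [0,0,0,0,0,0,-0.11],
    [0,0,0,0,0,-0.08,0],
    [0,0,0,0,0,-0.08,0],
    [0,0,0,0,0,0,0],
  ],
)

```text
time_s: 3.13
eef_pos: [0.3635, 0.0894, 0.2268]
eef_rot: [[-0.949, -0.277, 0.152], [-0.271, 0.961, 0.06], [-0.162, 0.016, -0.987]]
contact_force: [-0.8, -0.5, -0.3]
width: 0.0
```

```bash
cat > go.py <<'E'
from h import *
import sys
# target TCP x y z ; pushdir deg ; tilt deg
x,y,z,a,t=map(float,sys.argv[1:6]); st(); s=read_state(); R=np.array(s['eef_rot']); p=np.array(s['eef_pos'])
from scipy.spatial.transform import Rotation as Ro
a=np.radians(a);t=np.radians(t);u=np.array([np.cos(a),np.sin(a),0]);zt=np.sin(t)*u-np.cos(t)*np.array([0,0,1.]);yt=np.cross(zt,-u);yt/=np.linalg.norm(yt);xt=np.cross(yt,zt)
T=np.stack([xt,yt,zt],1)
print('shift now axes',np.round(1000*R.T@(np.array([x,y,z])-p),1),'target axes',np.round(1000*T.T@(np.array([x,y,z])-p),1),'rot',np.round(Ro.from_matrix(R.T@T).as_rotvec(),3))
E
python3 go.py 0.3785 0.0857 0.1 13.5 9
```

```text
3.1333 [0.3635, 0.0894, 0.2268] [[-0.949, -0.277, 0.152], [-0.271, 0.961, 0.06], [-0.162, 0.016, -0.987]] [-0.76, -0.53, -0.29] 2.900819569330792e-05
shift now axes [  7.3  -9.8 127.2] target axes [  6.3  -7.1 127.4] rot [0.023 0.006 0.042]
```

Call:
carry_out(
  motion=[
    [0,2,-3,32,0.02,0,0.04],
    [0,2,-3,32,0,0,0],
    [0,2,-2,32,0,0,0],
    [0,0,0,30,0,0,0],
    [0,0,0,0,0,0,0],
  ],
)

```text
time_s: 3.55
eef_pos: [0.3797, 0.0896, 0.1019]
eef_rot: [[-0.958, -0.239, 0.162], [-0.234, 0.971, 0.048], [-0.168, 0.008, -0.986]]
contact_force: [-1.0, -0.3, -0.1]
width: 0.0002
```

```bash
python3 go.py 0.3785 0.0857 0.028 13.5 9; python3 look.py w3.png
```

```text
3.55 [0.3797, 0.0896, 0.1019] [[-0.958, -0.239, 0.162], [-0.234, 0.971, 0.048], [-0.168, 0.008, -0.986]] [-1.04, -0.34, -0.09] 0.00016268274881084228
shift now axes [14.5 -4.1 72.4] target axes [13.6 -3.5 72.6] rot [0.009 0.012 0.004]
3.55 [0.3797, 0.0896, 0.1019] [[-0.958, -0.239, 0.162], [-0.234, 0.971, 0.048], [-0.168, 0.008, -0.986]] [-1.04, -0.34, -0.09] 0.00016268274881084228
[0.292, 0.067, 0.231]
wrist coffee_pot [([0.4417, 0.1022, 0.0112], 0.73)]
wrist simmer_plate []
wrist pot_handle []
3.75 [0.3825, 0.0907, 0.1073] [[-0.956, -0.238, 0.17], [-0.232, 0.971, 0.053], [-0.178, 0.012, -0.984]] [0.56, -0.2, 0.62] 2.1998835576891212e-05
```

View pics/w3.png

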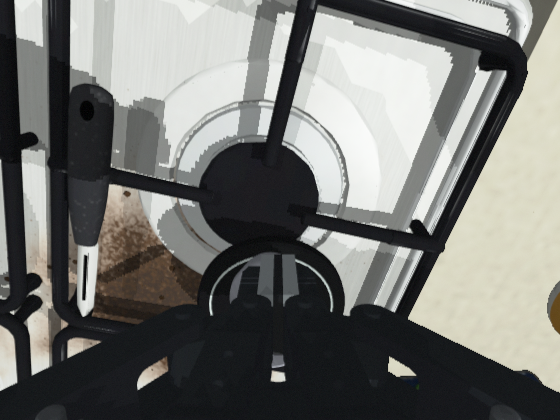

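```bash
python3 go.py 0.3785 0.0862 0.028 13.5 9
```

```text
3.75 [0.3825, 0.0907, 0.1073] [[-0.956, -0.238, 0.17], [-0.232, 0.971, 0.053], [-0.178, 0.012, -0.984]] [0.56, -0.2, 0.62] 2.1998835576891212e-05
shift now axes [19.  -4.3 77.1] target axes [17.3 -3.4 77.5] rot [0.012 0.022 0.003]
```

Call:
carry_out(
  motion=[
    [0,10,-2,20,0.01,0.02,0],
    [0,8,-2,20,0,0,0],
    [0,0,0,20,0,0,0],
    [0,0,0,14,0,0,0],
    [0,0,0,0,0,0,0],
  ],
)

```text
time_s: 4.17
eef_pos: [0.3859, 0.0923, 0.0403]
eef_rot: [[-0.956, -0.24, 0.171], [-0.233, 0.971, 0.055], [-0.18, 0.013, -0.984]]
contact_force: [-0.1, -0.1, 0.5]
width: 0.0003
```

```bash
python3 go.py 0.3785 0.0862 0.028 13.5 9; python3 - <<'E'
from h import *
snap('scene','s2.png')
im=cv2.imread('pics/s2.png')[200:330,260:440]; cv2.imwrite('pics/s2c.png',cv2.resize(im,None,fx=4,fy=4,interpolation=2))
E
```

```text
4.1667 [0.3859, 0.0923, 0.0403] [[-0.956, -0.24, 0.171], [-0.233, 0.971, 0.055], [-0.18, 0.013, -0.984]] [-0.05, -0.15, 0.45] 0.0003222193011638883
shift now axes [10.7 -4.3 10.5] target axes [10.4 -4.2 10.8] rot [0.013 0.024 0.004]
```

View pics/s2c.png

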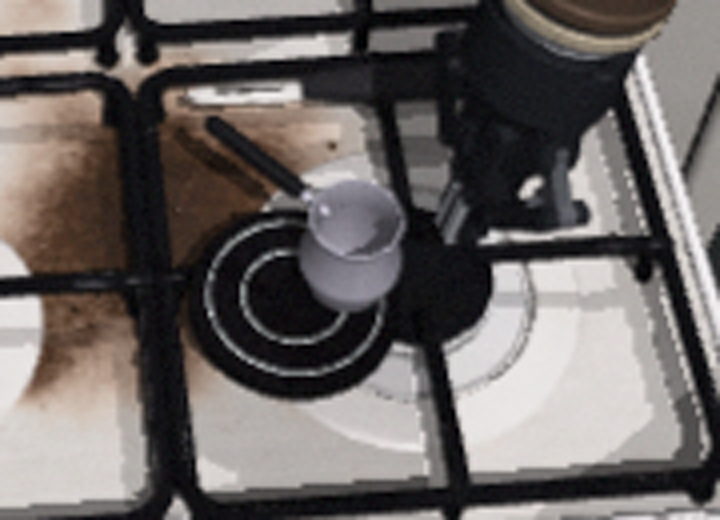

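Call:
carry_out(
  motion=[
    [0,0,-4,10,0,0,0],
    [0,0,0,6,0,0,0],
    [0,0,0,0,0,0,0],
  ],
)

```text
time_s: 4.47
eef_pos: [0.3931, 0.0913, 0.0304]
eef_rot: [[-0.954, -0.24, 0.179], [-0.232, 0.971, 0.061], [-0.189, 0.016, -0.982]]
contact_force: [0.3, -0.0, 0.2]
width: -0.0001
```

```bash
python3 go.py 0.405 0.0927 0.028 13.5 9; python3 -c "
from h import *
print(np.round(read_state()['joints'],1))"
```

```text
4.4667 [0.3931, 0.0913, 0.0304] [[-0.954, -0.24, 0.179], [-0.232, 0.971, 0.061], [-0.189, 0.016, -0.982]] [0.3, -0.01, 0.22] -0.000147068225051968
shift now axes [-11.2  -1.5   4.6] target axes [-11.4  -1.4   4.2] rot [0.017 0.033 0.003]
[-30.4  17.8  11.8 140.6 -17.5  11.6 101.1]
```

Call:
carry_out(
  motion=[
    [0,-3,-1,2,0.01,0.02,0],
    [0,-3,0,1,0,0,0],
    [0,0,0,0,0,0,0],
  ],
)

```text
time_s: 4.72
eef_pos: [0.4012, 0.0929, 0.032]
eef_rot: [[-0.957, -0.237, 0.166], [-0.232, 0.971, 0.049], [-0.173, 0.009, -0.985]]
contact_force: [-0.1, -0.2, -0.2]
width: -0.0001
```

```bash
python3 go.py 0.405 0.0927 0.028 13.5 9;  python3 - <<'E'
from h import *
i,_=snap('scene','s3.png')
r=finder.mark_of('scene','coffee_pot');print([(np.round(w(i,x['location']),4).tolist(),round(x['confidence'],2)) for x in r[:2]])
im=cv2.imread('pics/s3.png')[200:330,260:440]; cv2.imwrite('pics/s3c.png',cv2.resize(im,None,fx=4,fy=4,interpolation=2))
E
```

```text
4.7167 [0.4012, 0.0929, 0.032] [[-0.957, -0.237, 0.166], [-0.232, 0.971, 0.049], [-0.173, 0.009, -0.985]] [-0.14, -0.19, -0.22] -7.693629702244605e-05
shift now axes [-2.9 -1.1  4.5] target axes [-3.  -1.1  4.5] rot [0.009 0.017 0.002]
[([0.4331, 0.1024, 0.0155], 0.61)]
```

View pics/s3c.png

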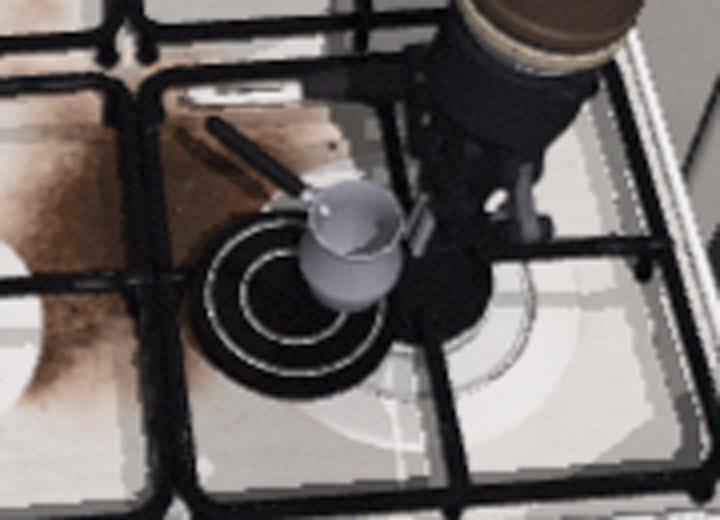

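Call:
carry_out(
  motion=[
    [0,-2,0,3,0,0.01,0],
    [0,-2,0,1,0,0,0],
    [0,-2,0,0.5,0,0,0],
    [0,-2,0,0.5,0,0,0],
    [0,-2,0,0.5,0,0,0],
    [0,0,0,0,0,0,0],
  ],
)

```text
time_s: 5.32
eef_pos: [0.4098, 0.0953, 0.0276]
eef_rot: [[-0.959, -0.237, 0.153], [-0.233, 0.971, 0.047], [-0.159, 0.01, -0.987]]
contact_force: [-0.3, 0.3, -0.4]
width: -0.0002
```

```bash
cat > sc.py <<'E'
from h import *
import sys
f=sys.argv[1]
i,_=snap('scene',f+'.png'); print([px(i,(.47,.1077,.012))])
im=cv2.imread('pics/'+f+'.png')[200:330,260:440]; cv2.imwrite('pics/'+f+'c.png',cv2.resize(im,None,fx=4,fy=4,interpolation=2))
E
python3 go.py 0.434 0.099 0.028 13.5 9;  python3 sc.py s4
```

```text
5.3167 [0.4098, 0.0953, 0.0276] [[-0.959, -0.237, 0.153], [-0.233, 0.971, 0.047], [-0.159, 0.01, -0.987]] [-0.32, 0.3, -0.36] -0.00017922290548528185
shift now axes [-24.1  -2.1   3.5] target axes [-24.1  -2.    3.4] rot [0.01  0.003 0.003]
[(np.float64(331.9502520275842), np.float64(273.69475404353))]
```

View pics/s4c.png

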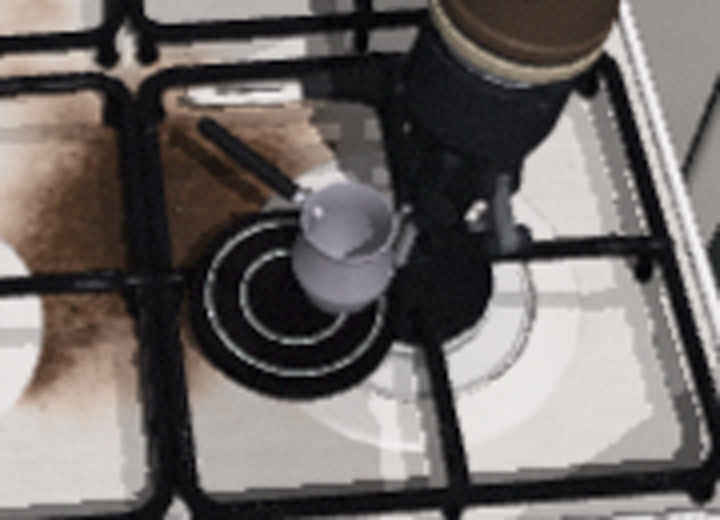

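Call:
carry_out(
  motion=[
    [0,-2,-0.3,0.3,0,0,0],
    [0,-2,-0.3,0.3,0,0,0],
    [0,-2,-0.3,0.3,0,0,0],
    [0,-2,-0.3,0.3,0,0,0],
    [0,-2,0,0.3,0,0,0],
    [0,-2,0,0.3,0,0,0],
    [0,-2,0,0.3,0,0,0],
    [0,0,0,0,0,0,0],
  ],
)

```text
time_s: 6.03
eef_pos: [0.4244, 0.0973, 0.0273]
eef_rot: [[-0.96, -0.237, 0.151], [-0.233, 0.971, 0.047], [-0.158, 0.01, -0.987]]
contact_force: [-0.2, 0.3, -0.6]
width: -0.0001
```

```bash

python3 go.py 0.434 0.099 0.028 13.5 9;  python3 sc.py s5
```

```text
6.0333 [0.4244, 0.0973, 0.0273] [[-0.96, -0.237, 0.151], [-0.233, 0.971, 0.047], [-0.158, 0.01, -0.987]] [-0.15, 0.33, -0.62] -0.0001288838115787337
shift now axes [-9.7 -0.7  0.9] target axes [-9.7 -0.6  0.9] rot [0.01  0.001 0.002]
[(np.float64(331.9502520275842), np.float64(273.69475404353))]
```

View pics/s5c.png

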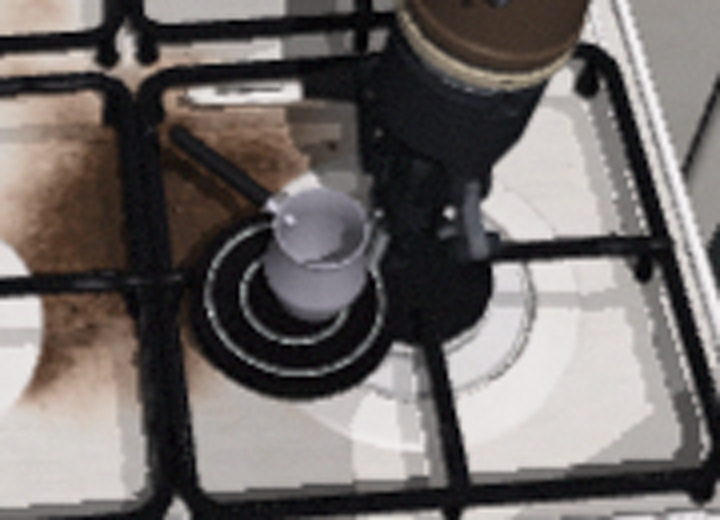

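Call:
carry_out(
  motion=[
    [0,-2,0,0.3,0,0,0],
    [0,-2,0,0.3,0,0,0],
    [0,-2,0,0.3,0,0,0],
    [0,0,0,0,0,0,0],
    [0,5,0,0,0,0,0],
    [0,8,0,-5,0,0,0],
    [0,6,0,-30,0,0,0],
    [0,0,0,-35,0,0,0],
    [0,0,0,-35,0,0,0],
    [0,0,0,-35,0,0,0],
    [0,0,0,-35,0,0,0],
    [0,-35,0,0,0,0.08,0],
    [0,-35,0,0,0,0.08,0],
    [0,0,0,0,0,0,0],
    [0,0,0,0,0,0,0],
  ],
)

```text
time_s: 7.33
eef_pos: [0.4469, 0.1004, 0.2331]
eef_rot: [[-0.972, -0.234, 0.025], [-0.233, 0.971, 0.051], [-0.036, 0.044, -0.998]]
contact_force: [-0.2, -0.1, -1.1]
width: -0.0
```

```bash
python3 look.py w4.png; python3 rect.py w4
```

```text
7.3333 [0.4469, 0.1004, 0.2331] [[-0.972, -0.234, 0.025], [-0.233, 0.971, 0.051], [-0.036, 0.044, -0.998]] [-0.15, -0.09, -1.09] -3.06426480877616e-05
[0.378, 0.078, 0.373]
wrist coffee_pot [([0.4663, 0.1095, 0.0126], 0.89), ([0.5357, 0.0444, 0.0765], 0.34)]
wrist simmer_plate []
wrist pot_handle [([0.5376, 0.0431, 0.0766], 0.95)]
7.5333 [0.4445, 0.1002, 0.2308] [[-0.972, -0.235, 0.021], [-0.234, 0.971, 0.049], [-0.031, 0.043, -0.999]] [0.56, -0.08, -1.18] 0.00026240865050954575
```

View pics/w4_r12.png

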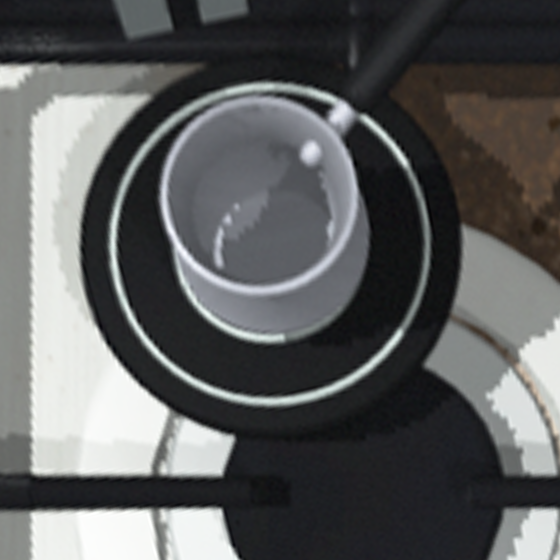

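View pics/w4_r72.png

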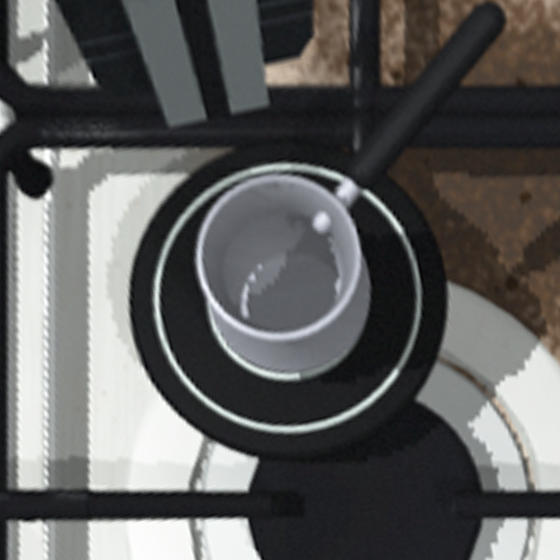

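Plate centre (0.4706, 0.1076), pot axis (0.4663, 0.1053): about 4.9 mm off, already inside the 7 mm limit. One more small nudge of about 4 mm will give margin.

Call:
carry_out(
  motion=[
    [0,25,0,0,0,-0.07,0],
    [0,20,0,0,0,-0.07,0],
    [0,5,0,30,0,0,0],
    [0,0,0,35,0,0,0],
    [0,0,0,30,0,0,0],
    [0,0,0,0,0,0,0],
  ],
)

```text
time_s: 8.03
eef_pos: [0.4027, 0.095, 0.1274]
eef_rot: [[-0.958, -0.237, 0.16], [-0.226, 0.971, 0.083], [-0.174, 0.043, -0.984]]
contact_force: [-1.5, 0.0, 0.4]
width: 0.0003
```

```bash
python3 go.py 0.405 0.0925 0.0275 13.5 9
```

```text
8.0333 [0.4027, 0.095, 0.1274] [[-0.958, -0.237, 0.16], [-0.226, 0.971, 0.083], [-0.174, 0.043, -0.984]] [-1.45, 0.04, 0.42] 0.00032475118140147866
shift now axes [15.8 -7.3 98.4] target axes [14.  -3.  98.9] rot [ 0.043  0.018 -0.003]
```

Call:
carry_out(
  motion=[
    [0,5,-2,32,0.04,0.01,0],
    [0,5,-1,30,0,0,0],
    [0,4,0,25,0,0,0],
    [0,2,0,9,0,0,0],
    [0,0,0,0,0,0,0],
  ],
)

```text
time_s: 8.45
eef_pos: [0.3993, 0.0947, 0.0283]
eef_rot: [[-0.961, -0.232, 0.154], [-0.228, 0.973, 0.042], [-0.159, 0.005, -0.987]]
contact_force: [-0.2, 0.4, -0.4]
width: 0.0003
```

```bash
python3 go.py 0.4345 0.0995 0.0275 13.5 9
```

```text
8.45 [0.3993, 0.0947, 0.0283] [[-0.961, -0.232, 0.154], [-0.228, 0.973, 0.042], [-0.159, 0.005, -0.987]] [-0.22, 0.37, -0.38] 0.00033244432295750096
shift now axes [-34.8  -3.5   6.4] target axes [-34.8  -3.6   6.3] rot [ 0.005  0.003 -0.002]
```

Call:
carry_out(
  motion=[
    [0,-7,-1,1.2,0,0,0],
    [0,-7,-1,1.2,0,0,0],
    [0,-6,-1,1,0,0,0],
    [0,-3,0,0.5,0,0,0],
    [0,0,0,0,0,0,0],
  ],
)

```text
time_s: 8.87
eef_pos: [0.4264, 0.0982, 0.0321]
eef_rot: [[-0.96, -0.232, 0.156], [-0.227, 0.973, 0.045], [-0.162, 0.007, -0.987]]
contact_force: [-0.2, -0.3, 0.6]
width: 0.0002
```

```bash
python3 go.py 0.4345 0.0995 0.0275 13.5 9
```

```text
8.8667 [0.4264, 0.0982, 0.0321] [[-0.96, -0.232, 0.156], [-0.227, 0.973, 0.045], [-0.162, 0.007, -0.987]] [-0.17, -0.3, 0.6] 0.00018609039439647588
shift now axes [-7.3 -0.7  5.8] target axes [-7.3 -0.7  5.8] rot [ 0.007  0.005 -0.003]
```

Call:
carry_out(
  motion=[
    [0,-1,0,4,0,0,0],
    [0,-2,0,1,0,0,0],
    [0,-2,0,0.3,0,0,0],
    [0,-2,0,0.3,0,0,0],
    [0,0,0,0,0,0,0],
  ],
)

```text
time_s: 9.28
eef_pos: [0.4343, 0.1007, 0.0283]
eef_rot: [[-0.96, -0.232, 0.156], [-0.228, 0.973, 0.046], [-0.162, 0.008, -0.987]]
contact_force: [-0.5, 0.0, -0.5]
width: -0.0
```

```bash
python3 go.py 0.4345 0.0995 0.0275 13.5 9
```

```text
9.2833 [0.4343, 0.1007, 0.0283] [[-0.96, -0.232, 0.156], [-0.228, 0.973, 0.046], [-0.162, 0.008, -0.987]] [-0.53, 0.01, -0.52] -2.2095337881955834e-05
shift now axes [ 0.3 -1.2  0.8] target axes [ 0.3 -1.2  0.8] rot [ 0.008  0.006 -0.003]
```

Reached the target; back off, rise and check.

Call:
carry_out(
  motion=[
    [0,5,0,0,0,0,0],
    [0,8,0,-5,0,0,0],
    [0,6,0,-30,0,0,0],
    [0,0,0,-35,0,0,0],
    [0,0,0,-35,0,0,0],
    [0,0,0,-35,0,0,0],
    [0,0,0,-35,0,0,0],
    [0,-35,0,0,0,0.08,0],
    [0,-35,0,0,0,0.08,0],
    [0,0,0,0,0,0,0],
    [0,0,0,0,0,0,0],
  ],
)

```text
time_s: 10.2
eef_pos: [0.4489, 0.1017, 0.2369]
eef_rot: [[-0.974, -0.223, 0.03], [-0.22, 0.973, 0.072], [-0.045, 0.063, -0.997]]
contact_force: [0.1, -0.6, -0.6]
width: -0.0
```

```bash
python3 look.py w5.png; python3 rect.py w5; python3 sc.py s6
```

```text
10.2 [0.4489, 0.1017, 0.2369] [[-0.974, -0.223, 0.03], [-0.22, 0.973, 0.072], [-0.045, 0.063, -0.997]] [0.07, -0.56, -0.64] -2.1823221555634818e-05
[0.379, 0.077, 0.376]
wrist coffee_pot [([0.4686, 0.1087, 0.0126], 0.6)]
wrist simmer_plate []
wrist pot_handle [([0.5403, 0.0436, 0.0784], 0.9)]
10.4 [0.4466, 0.1016, 0.2342] [[-0.974, -0.224, 0.025], [-0.222, 0.973, 0.069], [-0.04, 0.061, -0.997]] [-0.48, -0.45, -0.74] 9.097499580496635e-06
[(np.float64(331.9502520275842), np.float64(273.69475404353))]
```

View pics/w5_r12.png

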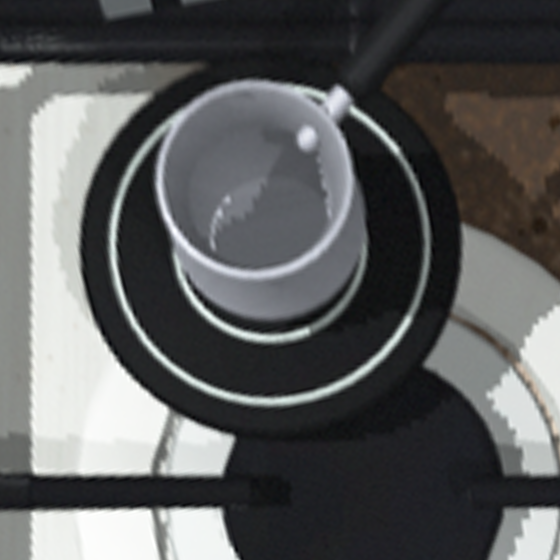

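View pics/w5_r72.png

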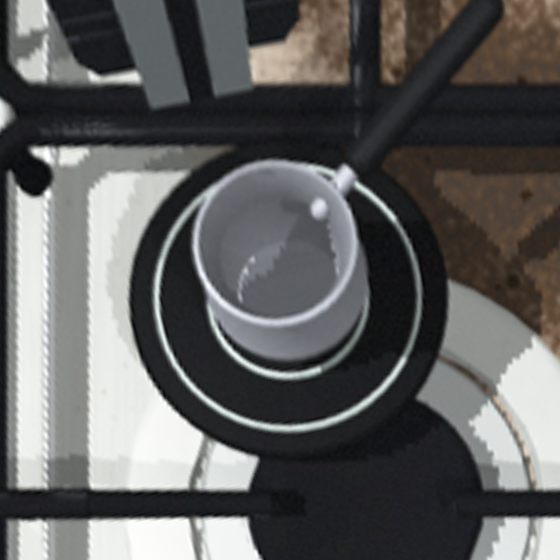

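View pics/s6c.png

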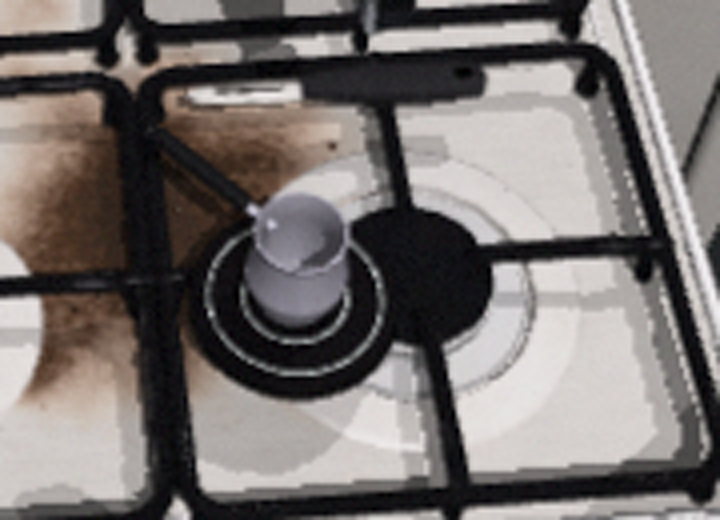

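```bash
python3 - <<'E'
from h import *
i=cams.camera_info('scene')
a=ray(i,260+302/4,200+233/4,.072);b=ray(i,260+295.5/4,200+298.5/4,.012);print(a,b,1000*(a-b)[:2])
E
```

```text
[0.4670861 0.107976  0.072    ] [0.46632933 0.11021518 0.012     ] [ 0.75676906 -2.23917522]
```

Both views agree: the offset is about 2 mm (limit 7 mm), and the hand is clear. Handing in.

```bash
python3 - <<'E'
from h import *
job.job_done(); st()
E
```

```text
the job is handed in; nothing more can be done
the job is handed in; nothing more can be done
```

The pot's foot now stands inside the plate's inner ring, and I have handed the job in. I closed the gripper, tilted it about 9°, and pushed the pot low on its belly. It moved about 29 mm along roughly +13.5° in a few slow stages, with one short corrective nudge at the end. I then backed the hand off and raised it clear.

- **Final position:** the wrist view puts the pot's axis about 1.5 mm from the plate's centre, and the scene view about 2.4 mm; the limit is 7 mm. Both views put most of the offset towards −y.
- **Upright and at rest:** the pot looks upright in both views. I did not measure its tilt or speed separately.
- **Other checks:** contact forces read at the end of each move stayed within sensor noise. The peeler looked unmoved in the last picture; I did not check the other things on the stove.
- **Disagreement:** the two cameras' absolute positions differ by 3 to 4 mm, a little more than the stated calibration error. I relied only on the pot's position relative to the plate. The finder did not report the plate in the last wrist pictures, so I measured the plate centre by hand from the rings.

The job ran to about 10.5 s of the 56 s allowed. Handing in gave no verdict.

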